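# Swap the sample cans on the hook balance

## Robot

A 7-joint arm with a two-finger parallel gripper is mounted at the origin on the work surface. World frame = base frame: x ahead of the robot, y to its left, z up, the work surface at z = 0. Lengths are in mm, angles in rad, forces in N, time in s.
With the tool pointing down it reaches from about 400 to 875 mm from the base axis. Payload 6.5 kg.
Tool frame: the origin (TCP) lies at the very end of the fingers, on their centre line; the grasp point (between the pads) lies 19 mm behind it (ctrl.hold_point_z is the distance from the TCP to the grasp point, in mm); z points along the fingers, y is the line along which they close (so a half turn about z gives the same grasp; the last joint's range is limited). The gripper opens to 85 mm and grips with 20 to 120 N. Pads are 22 mm wide; open, the fingers measure 114 mm over their backs; the gripper's body (76 mm by 85 mm) begins 54 mm behind the grasp point. The pads swing forward as they close: fully open they stand 13 mm farther back than shut.
Start: joints at [1.271, 0.536, -0.004, 1.538, 0.003, 1.067, -0.071], TCP at [150.585, -632.309, 231.29] pointing down, gripper open.
Joint ranges: [-2.7, 2.7], [-0.37, 2.16], [-1.27, 1.26], [0.24, 2.4], [-1.31, 4.45], [0.19, 1.91], [-2.76, 2.76]. Speed limits (rad/s): [2.39, 2.39, 3.14, 3.14, 3.14, 3.14, 3.14].

## Interface

Orientations are given as a unit quaternion [x, y, z, w].
In Python, from rig import telemetry, viewer, job_done, ctrl gives the robot as it stands.
- The arm moves only by the tool play_rows, never from a script. Its argument "rows" is a list of rows, each a list of 7 numbers: the finger opening in cm, from 0 to 8.54, then the shift along the tool's x, y, z in cm, then the turn, a rotation vector about the tool's x, y, z in degrees. In form: [[fingers, tx, ty, tz, wx, wy, wz], ...]. A call has 1 to 5 rows; each row is the pose to reach, as a shift and turn from the pose commanded when the call began, along the tool's axes at that moment; what a row does not reach only later rows make up. A row lasts 1/10 s, in which the tool goes at most 50 mm and 8.59 degrees, less where a joint would pass 70% of its speed; a pose out of reach is approached as far as the arm can. A call with a gripper value outside its range is refused whole. The fingers move at their own pace and stop on an object; the grip force is fixed at half the most. Time passes only in rows, so rows that repeat a pose let the fingers close. It gives the time, the measured TCP pose, the force, the opening and the grip force at its end, in the units of the state.
- telemetry.state(): the state, without advancing time (a new reading comes with each control period).
- viewer.capture(name): name is "side" or "top" or "wrist"; returns a dict with "img" (420x560x3 uint8, red, green, blue), "fx", "fy", "cx", "cy" (pixels), "distortion" ([k1, k2, p1, p2, k3] as OpenCV has them; the pictures are not rectified), "position" and "orientation" of the camera in the world; the wrist camera has in their place "T_tool_cam" (4x4, takes a point from camera to tool coordinates, whose origin is the TCP and whose axes are the flange's). Camera axes: x right, y up, looking along -z (the intrinsics and any distortion apply to the point x, -y, -z); pixel columns grow to the right and rows downward; lengths in mm; the calibration is good to about 2 mm. A picture is of the moment at which its call begins: read the wrist's pose just before it. There is no depth.
- job_done(): hands the job in; it is judged then, once.
The state is a dict: "t": time; "q": joint angles; "dq": joint speeds; "joint_efforts": joint torques, N m; "eef_pos": TCP position; "tcp_rot": TCP orientation; "contact_force": force on the tool from outside, world axes, zero at the start; "moment": the same for the moment, N m; "opening": opening from 0.0 (shut) to 1.0 (fully open); "grip_force": force on a finger pad.
Only numpy, scipy, OpenCV 4.12 (cv2) and the standard library are available. Lean on these libraries where they do the work, as an engineer would, in place of code of your own. Each camera call takes 0.05 s, during which the arm holds its last target. There are 200 camera calls.

## Task

The honey sample can hanging on the hook balance has been weighed: push its own handle bar back against the hook's sprung keeper, lift it out over the lip and off the hook, and stand the can gently upright on the tray with the two honey jars. Then take the other, waiting can by its handle and hang it on the hook in the same way, its bar pressing in past the keeper until it lies under the lip and the keeper has sprung shut behind it. The balance is delicate: do not wrench the hook or touch the balance with the gripper, and leave everything else where it stands.

Things in the scene. Friction and masses are not known exactly. Their poses are not given: they have to be found in the camera images.
- balance: Hook balance, fixed. Grey base 235 x 150, 35 mm high, with a display nose in front; 50 mm square column, 217 mm high, 100 mm behind the hook; from it a 25 mm wide load-cell beam carries the hook. Origin on the table below the hook's seat; z up, x from hook to column (front -x faces the robot), y across the hook = along a hanging can's bar.
- hook_seat (a point): Bottom of the hook's seat, a shallow groove along y, 205 mm above the table; axes as the balance. Hook 12 mm wide in y; seat from x = -11 to +22 mm, rising 8 deg either way; front limb's inner face at x = -5.5 mm. A hanging bar's centre is at x = 0, z = +4 mm, 5 mm free above it. Web and beam reach 27 mm below the seat; the column behind ends 12 mm above it.
- hook_lip (a point): Rounded back end of the lip over the hanging bar; 5 mm behind, 16.5 mm above hook_seat; lip 13 to 20 mm above the seat. Bar out: press it back to 12 mm behind the seat, raise it to 30 to 40 mm above (a can strikes the beam at 62), draw it forward over the lip. Bar in: back over the lip at 28 mm, pressing the face open to 12 mm behind the seat; down; forward under the lip.
- keeper (a joint): Angle of the sprung keeper (rad): 0 shut, pressed back towards the column up to 0.6; springs shut. Dark steel plate 20 mm wide in y, hinged about y. Spring torque 0.075 N m shut, 0.16 at 0.35 rad: a bar on the seat needs 3 N to start it, 6 to 7 N to hold it back. Pressing a bar back 12 mm opens it about 0.4 rad.
- keeper_pivot (a point): The keeper's hinge, 12 mm behind and 20 mm below hook_seat (fixed to the keeper, turns with it). With the keeper shut its upright front face is 6.5 mm behind hook_seat, from 1 to 32 mm above the seat, closing the mouth behind the lip; above, a thumb tab leans back 40 deg to 21 mm behind and 47 mm above hook_seat: a bar pressed straight down on the tab jams.
- weighed_can: The can on the hook at the start: lidded steel can, 56 mm diameter, 62 high, 0.2 to 0.4 kg, origin at the centre of its underside, z up. Rigid stirrup handle: at each side an upright flat strap (12 wide in x, 4 thick in y, 64 mm over both) up to z = 156 mm; between them on top a round bar 8 mm thick along y. Grip from above on the straps' outer faces, hook between the fingers.
- weighed_can_bar (a point): Middle of the weighed can's handle bar, on the bar's axis, 152 mm above the can's underside; axes as the can.
- waiting_can: The second can, identical to the weighed can (same sizes, origin and axes), standing upright on the table on the -y side of the balance, yaw within 0.9 rad, among jars and pots.
- waiting_can_bar (a point): Middle of the waiting can's handle bar, on the bar's axis, 152 mm above the can's underside; axes as the can.
- tray: Serving tray with paper mat, fixed, outside 320 (x) x 240 (y) mm, walls 5 mm thick and 22 mm high, inner floor 5 mm above the table; origin at the centre of its underside. Two honey jars stand on its far (+x) half.
- tray_free (a point): Middle of the free half of the tray's floor (75 mm from the tray's centre towards its -x end), at the floor's height.
- jar_1: Honey jar with metal lid, 78 mm diameter, 90 mm high, bystander on the tray; origin at the centre of its underside.
- jar_2: Honey jar like jar_1, bystander on the tray.
- jar_3: Honey jar like jar_1, bystander on the table near the waiting can.
- pot_1: Small clear sample pot with lid, 42 mm diameter, 58 mm high, bystander in front of the balance; origin at the centre of its underside.
- pot_2: Small sample pot like pot_1, bystander beyond the waiting can.
- pot_3: Larger sample pot, 52 mm diameter, 70 mm high, bystander near the waiting can; origin at the centre of its underside.
- marker: Capped marker pen, 130 mm long, 16 mm high, lying along its x axis between robot and balance, bystander.

How it is judged (in metres and radians):
On the way, in this order (a step that is already met when the one before it is completed fails the run):
1. the weighed can's bar, still below the lip, presses the keeper back (value of joint keeper above 0.12 rad and z of weighed_can_bar in the frame of hook_seat below 0.012 m and distance between weighed_can_bar and hook_seat below 0.03 m and contact force between weighed_can and balance above 0.5 N), for 0.05 s.
2. the weighed can is lifted off the hook and the keeper has sprung shut (distance between weighed_can_bar and hook_seat above 0.04 m and value of joint keeper below 0.06 rad), for 0.1 s.
3. the weighed can stands released on the tray (z of weighed_can in the frame of tray between 0.002 and 0.009 m and x of weighed_can in the frame of tray between -0.15 and 0.15 m and y of weighed_can in the frame of tray between -0.11 and 0.11 m and angle between weighed_can's own z axis and vertical below 0.1 rad and contact force between the fingers and weighed_can below 0.1 N), for 0.2 s.
At the end, for the whole second after the job is handed in: The waiting can hangs still on the hook: bar within 4 mm of the groove front to back, 24 mm sideways, 1 to 8 mm above it; can within 0.2 rad of upright; keeper shut (below 0.06 rad). The weighed can stands at rest on the tray floor inside its walls, within 0.1 rad of upright (x of waiting_can_bar in the frame of hook_seat between -0.004 and 0.004 m and y of waiting_can_bar in the frame of hook_seat between -0.024 and 0.024 m and z of waiting_can_bar in the frame of hook_seat between 0.001 and 0.008 m and value of joint keeper below 0.06 rad and angle between waiting_can's own z axis and vertical below 0.2 rad and linear speed of waiting_can below 0.15 m/s and z of weighed_can in the frame of tray between 0.002 and 0.009 m and x of weighed_can in the frame of tray between -0.15 and 0.15 m and y of weighed_can in the frame of tray between -0.11 and 0.11 m and angle between weighed_can's own z axis and vertical below 0.1 rad and linear speed of weighed_can below 0.02 m/s); the robot touches nothing.
It fails at once if the gripper's fingers press on the balance (over 3 N) (contact force between the fingers and balance above 3 N).
It fails at once if the hook is wrenched: over 70 N between a can and the balance (contact force between any of weighed_can, waiting_can and balance above 70 N).
It fails at once if the weighed can is dropped onto the tray (falling faster than 0.4 m/s within 20 mm of its floor) (z of weighed_can in the frame of tray below 0.025 m and x of weighed_can in the frame of tray between -0.16 and 0.16 m and y of weighed_can in the frame of tray between -0.12 and 0.12 m and linear speed of weighed_can above 0.4 m/s).
It fails at once if a bystander is moved more than 30 mm (distance of any of jar_1, jar_2, jar_3, pot_1, pot_2, pot_3, marker from where it was at the start of the episode above 0.03 m).
It also fails if it takes over 64 s, if anything falls off the work surface, if the arm or the gripper's body presses on something with over 40 N, if the wrist force passes 120 N, or if a joint passes its speed limit or range.

## Working session

There is one attempt and no reset: what is moved stays moved. The work goes in short steps, Python scripts to look and compute and a tool call to move; the robot and the scene stay as the last step left them, time stands still between calls to the robot, and variables do not carry over. Pictures are saved under pics/ and viewed, at most 10 in all, crops included, and the job is handed in when it is done.

Besides the shell and the picture viewer there is one more tool, called after "Emit:" as name(argument=value, ...), one argument or row to a line, values as JSON. play_rows: Moves the arm, as the interface text tells. Its arguments: {"type":"object","properties":{"rows":{"type":"array"}},"required":["rows"]}

```bash
mkdir -p pics; ls
cat > h.py <<'E'
import numpy as np, cv2
from scipy.spatial.transform import Rotation as R
from rig import telemetry, viewer, job_done, ctrl
def cam(name):
    s=telemetry.state(); c=viewer.capture(name)
    K=np.array([[c["fx"],0,c["cx"]],[0,c["fy"],c["cy"]],[0,0,1.]])
    if "T_tool_cam" in c:
        T=np.eye(4);T[:3,:3]=R.from_quat(s["tcp_rot"]).as_matrix();T[:3,3]=s["eef_pos"];T=T@np.array(c["T_tool_cam"])
    else:
        T=np.eye(4);o=np.array(c["orientation"]);T[:3,:3]=R.from_quat(o).as_matrix() if o.size==4 else o;T[:3,3]=c["position"]
    return dict(img=c["img"],K=K,d=np.array(c["distortion"],float),T=T)
def ray(c,uv):
    p=cv2.undistortPoints(np.array([[uv]],float),c["K"],c["d"])[0,0]
    v=c["T"][:3,:3]@np.array([p[0],-p[1],-1]); return c["T"][:3,3],v/np.linalg.norm(v)
def onz(c,uv,z):
    o,v=ray(c,uv); return o+v*(z-o[2])/v[2]
def tri(*cu):
    A=np.zeros((3,3));b=np.zeros(3)
    rs=[ray(c,u) for c,u in cu]
    for o,v in rs:
        P=np.eye(3)-np.outer(v,v);A+=P;b+=P@o
    x=np.linalg.solve(A,b); return x,[round(float(np.linalg.norm((np.eye(3)-np.outer(v,v))@(x-o))),1) for o,v in rs]
def proj(c,X):
    p=(c["T"][:3,:3].T@(np.array(X,float)-c["T"][:3,3])); p=np.array([p[0],-p[1],-p[2]])
    return cv2.projectPoints(p.reshape(1,1,3),np.zeros(3),np.zeros(3),c["K"],c["d"])[0].ravel()
def save(c,n,crop=None,k=1):
    im=c["img"][...,::-1]
    if crop: im=im[crop[1]:crop[3],crop[0]:crop[2]]
    cv2.imwrite("pics/"+n,cv2.resize(im,None,fx=k,fy=k,interpolation=cv2.INTER_CUBIC))
E
python3 - <<'E'
from h import *
import pickle
s=telemetry.state();print(s)
cs={n:cam(n) for n in("side","top","wrist")};pickle.dump(cs,open("c0.pkl","wb"))
for n in cs: save(cs[n],n+"0.png");print(n,cs[n]["T"].round(3).tolist(),cs[n]["K"].tolist())
cv2.imwrite("pics/both0.png",np.hstack([cv2.resize(cs[n]["img"][...,::-1],(400,300)) for n in("side","wrist")]))
E
```

```text
pics
{'t': 0.0, 'q': array([ 1.27079292,  0.53715915, -0.00443015,  1.53889267,  0.00262466,
        1.06728731, -0.07118496]), 'dq': array([ 4.13826010e-04, -1.26332440e-03, -6.73395780e-04, -8.37927725e-05,
        1.05335660e-03,  3.53208385e-04, -9.01423490e-05]), 'joint_efforts': array([ 4.31563021e-04, -5.83402705e+01,  1.04884755e+00, -2.59096527e+01,
        1.23123906e-02,  9.68542008e-03,  1.70947374e-05]), 'eef_pos': array([ 150.41299115, -631.70119064,  230.41010409]), 'tcp_rot': array([ 9.93169051e-01,  1.16681095e-01, -1.77427021e-04, -8.52219071e-04]), 'contact_force': array([0.21627696, 0.8631023 , 0.14677232]), 'moment': array([-0.06808625, -0.00584075, -0.01265443]), 'grip_force': 0.0, 'opening': 0.9996891126349677}
side [[-0.831, 0.335, -0.443, 14.747], [-0.556, -0.491, 0.671, 828.042], [0.008, 0.804, 0.594, 902.75], [0.0, 0.0, 0.0, 1.0]] [[546.0798187984486, 0.0, 278.51724251923144], [0.0, 546.0798187984486, 215.37912790278452], [0.0, 0.0, 1.0]]
top [[0.009, 0.99, -0.141, 389.258], [-1.0, 0.013, 0.026, 11.336], [0.027, 0.141, 0.99, 1323.647], [0.0, 0.0, 0.0, 1.0]] [[452.726536295618, 0.0, 281.3865147897382], [0.0, 452.726536295618, 210.04909626360643], [0.0, 0.0, 1.0]]
wrist [[0.232, 0.93, 0.284, 223.035], [-0.973, 0.222, 0.066, -614.762], [-0.002, -0.291, 0.957, 372.666], [0.0, 0.0, 0.0, 1.0]] [[336.90501466163926, 0.0, 274.1719695479566], [0.0, 336.90501466163926, 202.00974949533784], [0.0, 0.0, 1.0]]
```

View pics/top0.png

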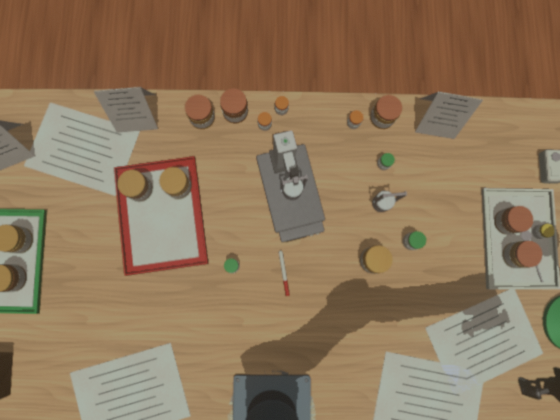

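View pics/side0.png

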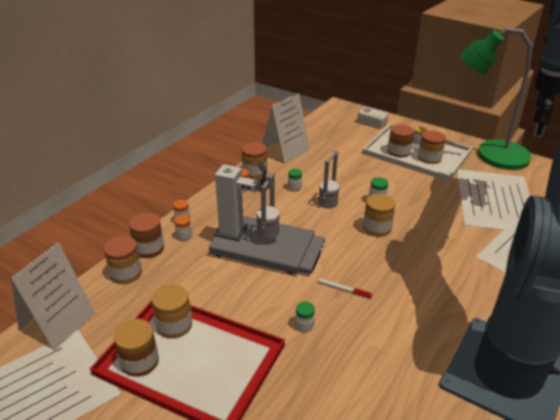

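The top view shows the red tray with two amber jars at (160,215), the balance with its can at (290,185), the waiting can at (386,200), the marker at (285,272) and a pot at (231,265). In the side view the hung can is at about (268,215) and the waiting can at (330,190). I'll enlarge both.

Run:
```python
from h import *
import pickle
cs=pickle.load(open("c0.pkl","rb"))
a=cv2.resize(cs["top"]["img"][125:250,250:420,::-1],None,fx=4,fy=4,interpolation=cv2.INTER_CUBIC)
cv2.imwrite("pics/topc.png",a)
b=cv2.resize(cs["side"]["img"][140:270,205:355,::-1],None,fx=4.5,fy=4.5,interpolation=cv2.INTER_CUBIC)
cv2.imwrite("pics/sidec.png",b)
c=cs["top"]
im=c["img"];hsv=cv2.cvtColor(im,cv2.COLOR_RGB2HSV)
m=((hsv[...,0]>172)|(hsv[...,0]<3))&(hsv[...,1]>190)&(hsv[...,2]>70)
m=m.astype(np.uint8); n,l,st,ce=cv2.connectedComponentsWithStats(m)
k=1+np.argmax(st[1:,4]);r=cv2.minAreaRect(np.argwhere(l==k)[:,::-1].astype(np.float32));print(r,st[k])
for p in cv2.boxPoints(r): print(p,onz(c,p,22).round(1))
print("ctr",onz(c,r[0],22).round(1))
for nm,uv,z in [("col",(285,142),217),("can hung lid",(293,190),119),("jarA",(133,183),90),("jarB",(174,180),90),("jar3",(378,259),90),("potg",(416,240),70),("pot1",(231,266),58),("pot2",(387,160),58),("marker",(285,272),8),("wcan",(386,202),62)]: print(nm,onz(c,uv,z).round(0))
```

```text
Traceback (most recent call last):
ValueError: attempt to get argmax of an empty sequence
```

View pics/topc.png

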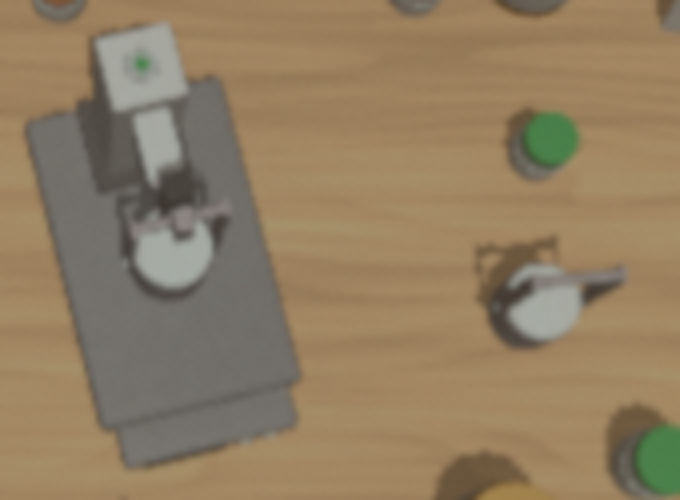

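View pics/sidec.png

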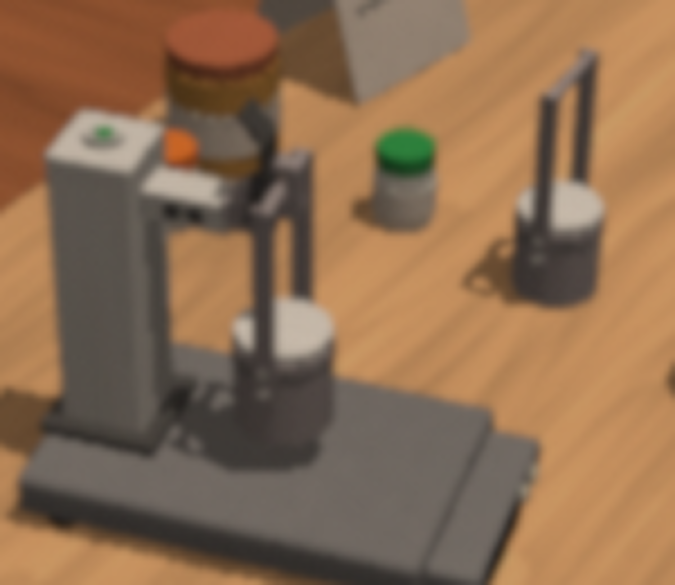

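The crops give the hung bar's ends at full-image pixels (282.5,182) and (307,177) in top, and (263,187) and (271,175) in side. The waiting bar's middle is at about (393,194.5) top and (331,157) side. Base edges give a balance yaw of about 14°.

Run:
```python
from h import *
import pickle
cs=pickle.load(open("c0.pkl","rb"));c=cs["top"];s=cs["side"]
f=lambda x,y:(250+x/4,125+y/4)
g=lambda x,y:(205+x/4.5,140+y/4.5)
for n,a,b in [("hung mid",f(179,218),g(280,184)),("hung +y end",f(131,228),g(263,210)),("hung -y end",f(228,208),g(298,158)),("wait mid",f(573,278),g(567,77)),("wait -y",f(622,272),g(588,57)),("wait +y",f(526,284),g(547,98))]:
    print(n,tri((c,a),(s,b)))
for a,b in [((28,122),(105,428)),((218,80),(298,380))]:
    d=onz(c,f(*a),35)-onz(c,f(*b),35);print("yaw",np.degrees(np.arctan2(d[1],d[0])))
d=onz(c,f(622,272),152)-onz(c,f(526,284),152);print("wait bar yaw",np.degrees(np.arctan2(-d[0],d[1]))%180, d)
d=onz(c,f(228,208),209)-onz(c,f(131,228),209);print("hung bar",np.degrees(np.arctan2(d[0],-d[1])), d)
print("col top",onz(c,f(142,65),217), "wait lid",onz(c,f(543,303),62),"hung lid",onz(c,f(173,250),119))
hsv=cv2.cvtColor(c["img"],cv2.COLOR_RGB2HSV)
print(hsv[165,125],hsv[268,160],hsv[264,135:145].tolist())
for nm,uv,z in [("tray corners",(117,168),22),("",(194,159),22),("",(206,262),22),("",(126,272),22),("jarA",(133,183),90),("jarB",(174,180),90),("jar3",(378,259),90),("potg",(416,240),70),("pot1",(231,266),58),("pot2",(387,160),58),("marker",(285,272),8)]: print(nm,onz(c,uv,z).round(0))
```

```text
hung mid (array([626.38203096, -50.061268  , 211.76946884]), [0.4, 0.4])
hung +y end (array([617.74601343, -20.46007781, 215.28442652]), [0.8, 0.8])
hung -y end (array([634.87262003, -80.67234823, 208.4869696 ]), [1.3, 1.3])
wait mid (array([ 601.43758992, -314.63877372,  156.43640482]), [0.2, 0.2])
wait -y (array([ 606.33035682, -349.17632109,  152.33267898]), [0.7, 0.7])
wait +y (array([ 596.65496618, -282.21218188,  159.34358874]), [0.1, 0.1])
yaw 14.72681097789192
yaw 14.680680334160863
wait bar yaw 7.9700608907922685 [  9.08799608 -64.91054077   0.        ]
hung bar 12.729377644255697 [ 13.78000524 -61.00085139   0.        ]
col top [723.34696235 -26.02988163 217.        ] wait lid [ 600.37890767 -318.73762257   62.        ] hung lid [623.63455466 -51.40464115 119.        ]
[ 10  59 147] [  4 155 110] [[28, 20, 165], [28, 20, 165], [28, 20, 165], [24, 23, 165], [23, 26, 165], [17, 33, 163], [13, 44, 161], [10, 57, 160], [10, 60, 157], [9, 66, 155]]
tray corners [694. 462.  22.]
 [724. 237.  22.]
 [423. 191.  22.]
 [391. 418.  22.]
jarA [636. 391.  90.]
jarB [646. 278.  90.]
jar3 [ 434. -286.   90.]
potg [ 489. -400.   70.]
pot1 [412. 117.  58.]
pot2 [ 721. -326.   58.]
marker [397. -35.   8.]
```

Emit:
play_rows(
  rows=[
    [8.5,0,0,-4.5,0,0,0],
    [8.5,0,0,-9,0,0,0],
    [8.5,4,-3,-9,0,0,0],
    [8.5,8,-6,-9,0,0,0],
    [8.5,12,-9,-9,0,0,0],
  ],
)

```text
t: 0.65
eef_pos: [247.3, -515.5, 321.3]
tcp_rot: [0.993, 0.116, 0.0, 0.0]
contact_force: [0.7, -0.1, 0.4]
opening: 0.994
grip_force: 0.0
```

Emit:
play_rows(
  rows=[
    [8.5,3.2,-2.4,0,0,0,0],
    [8.5,6.4,-4.9,0,0,0,0],
    [8.5,9.6,-7.3,0,0,0,0],
    [8.5,12.8,-9.8,0,0,0,0],
    [8.5,16,-12.2,0,0,0,0],
  ],
)

```text
t: 1.15
eef_pos: [374.5, -359.6, 321.2]
tcp_rot: [0.993, 0.117, -0.0, -0.0]
contact_force: [-0.3, 0.4, 0.1]
opening: 0.999
grip_force: 0.0
```

Emit:
play_rows(
  rows=[
    [8.5,3.2,-2.4,0,0,0,0],
    [8.5,6.4,-4.9,0,0,0,0],
    [8.5,9.6,-7.3,0,0,0,0],
    [8.5,12.8,-9.8,0,0,0,0],
    [8.5,16,-12.2,0,0,0,0],
  ],
)

```text
t: 1.65
eef_pos: [501.8, -204.0, 321.2]
tcp_rot: [0.993, 0.117, -0.0, -0.0]
contact_force: [-0.6, -0.1, 0.1]
opening: 0.994
grip_force: 0.0
```

Emit:
play_rows(
  rows=[
    [8.5,4,-3,0,0,0,-0.3],
    [8.5,8,-6,0,0,0,-0.6],
    [8.5,12,-9,0,0,0,-1.1],
    [8.5,15.8,-12.2,0,0,0,-1.1],
    [8.5,15.8,-12.2,0,0,0,-1.1],
  ],
)

```text
t: 2.15
eef_pos: [628.9, -41.0, 320.5]
tcp_rot: [0.991, 0.131, 0.001, -0.003]
contact_force: [-0.5, -0.1, 0.5]
opening: 0.996
grip_force: 0.0
```

Run:
```python
from h import *
import pickle
s=telemetry.state();print(s["t"],s["eef_pos"],R.from_quat(s["tcp_rot"]).as_matrix().round(4).tolist(),s["contact_force"],s["q"].round(2))
c=cam("wrist");pickle.dump(c,open("w1.pkl","wb"));save(c,"w1.png",k=1.4)
```

```text
2.15 [628.9485723  -41.01075571 320.47050531] [[0.9655, 0.2606, 0.0005], [0.2606, -0.9654, 0.0057], [0.002, -0.0054, -1.0]] [-0.52151086 -0.11424873  0.50045967] [ 0.24  0.45 -0.35  1.47  0.15  1.24 -1.43]
```

View pics/w1.png

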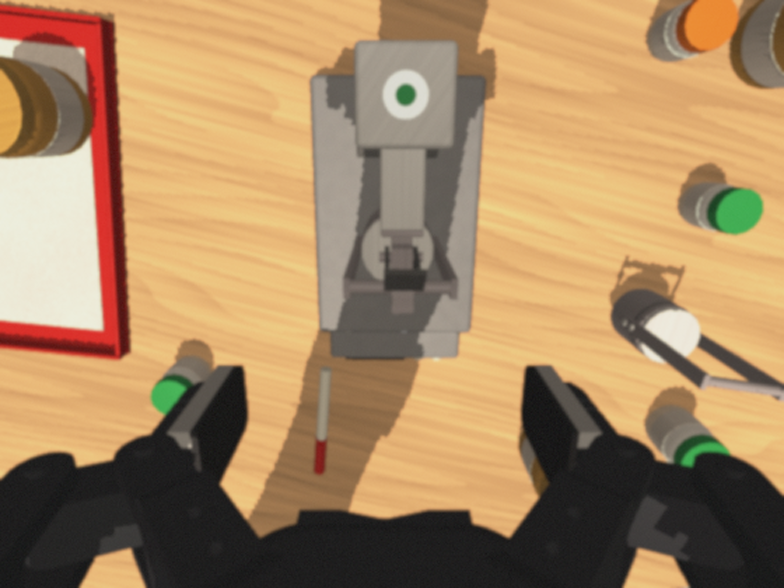

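The wrist view shows the hung bar at (345..458, 287) in the view, with the hook's lip at (402,300), the keeper at (403,272) and column target at (405,95). Next I compute positions.

Run:
```python
from h import *
import pickle
c=pickle.load(open("w1.pkl","rb"));cs=pickle.load(open("c0.pkl","rb"))
w=lambda x,y:(x/1.4,y/1.4)
L=onz(c,w(345,287),209);Q=onz(c,w(458,288),209);d=L-Q
print(L,Q,(L+Q)/2,np.linalg.norm(d),"yaw",np.degrees(np.arctan2(-d[0],d[1])))
print("3view",tri((c,w(402,287)),(cs["top"],(294.75,179.5)),(cs["side"],(267.2,180.9))))
for a,b in [((312,77),(320,330)),((486,77),(470,330))]:
    e=onz(c,w(*a),35)-onz(c,w(*b),35);print("base yaw",np.degrees(np.arctan2(e[1],e[0])))
a,b=onz(c,w(356,146),217),onz(c,w(458,147),217);e=a-b;print("col front",a,b,np.degrees(np.arctan2(-e[0],e[1])))
s=telemetry.state();print(s["eef_pos"])
M=R.from_quat(s["tcp_rot"]).as_matrix()
print("tool shift",M.T@((L+Q)/2-s["eef_pos"]))
for nm,uv in [("col tgt",(405,95))]: print(nm,onz(c,w(*uv),217))
```

```text
[618.32309507 -20.48169308 209.        ] [634.46257385 -82.09413104 209.        ] [626.39283446 -51.28791206 209.        ] 63.69124968773864 yaw 14.678906278448004
3view (array([626.96160658, -50.74493555, 210.94123207]), [0.6, 0.8, 0.4])
base yaw 14.545357863850688
base yaw 14.76347422637555
col front [694.23297006  -8.29008115 217.        ] [707.0767163  -57.70451693 217.        ] 14.569864139776985
[627.6041703  -45.30420776 320.41581504]
tool shift [ -2.69451066   5.77366151 111.40089917]
col tgt [723.52988136 -25.47258755 217.        ]
```

Emit:
play_rows(
  rows=[
    [8.5,0,0,0,0,0,0],
    [8.5,0,0,0,0,0,0],
    [8.5,0,0,0,0,0,0],
  ],
)

```text
t: 2.5
eef_pos: [626.2, -51.9, 321.4]
tcp_rot: [0.992, 0.125, -0.0, 0.0]
contact_force: [0.3, 0.2, -0.6]
opening: 0.992
grip_force: 0.0
```

```bash
cat >> h.py <<'E'
def shift(X,yaw=None):
    s=telemetry.state();M=R.from_quat(s["tcp_rot"]).as_matrix()
    print("t",round(s["t"],2),"eef",s["eef_pos"].round(2),"yaw",np.degrees(np.arctan2(M[1,0],M[0,0])).round(2),"tilt",M[2,:2].round(4),"F",s["contact_force"].round(2),"open",s["opening"].round(3))
    print("tool shift mm",(M.T@(np.array(X)-s["eef_pos"])).round(2))
E
python3 -c "
from h import *
shift([626.5,-51,190])"
```

```text
Traceback (most recent call last):
  File "h.py", line 32, in shift
    print("t",round(s["t"],2),"eef",s["eef_pos"].round(2),"yaw",np.degrees(np.arctan2(M[1,0],M[0,0])).round(2),"tilt",M[2,:2].round(4),"F",s["contact_force"].round(2),"open",s["opening"].round(3))
                                                                                                                                                                              ^^^^^^^^^^^^^^^^^^
AttributeError: 'float' object has no attribute 'round'
```

Emit:
play_rows(
  rows=[
    [8.5,0.05,-0.09,3,0,0,-0.3],
    [8.5,0.05,-0.09,6,0,0,-0.3],
    [8.5,0.05,-0.09,8,0,0,-0.3],
    [8.5,0.05,-0.09,9,0,0,-0.3],
    [8.5,0.05,-0.09,9,0,0,-0.3],
  ],
)

```text
t: 3.0
eef_pos: [626.0, -49.9, 230.3]
tcp_rot: [0.992, 0.128, -0.001, -0.0]
contact_force: [-0.3, 0.3, 1.6]
opening: 0.996
grip_force: 0.0
```

```bash
sed -i 's/s\["opening"\].round(3)/round(s["opening"],3)/' h.py
python3 - <<'E'
from h import *
import pickle
shift([626.5,-51,185])
c=cam("wrist");pickle.dump(c,open("w2.pkl","wb"));save(c,"w2.png",k=1.4)
print(telemetry.state()["contact_force"])
E
```

```text
t 3.0 eef [626.02 -49.92 230.27] yaw 14.74 tilt [-0.0022 -0.0004] F [-0.27  0.34  1.57] open 0.996
tool shift mm [ 0.29  1.19 45.27]
[0.54187993 0.448311   0.13982768]
```

View pics/w2.png

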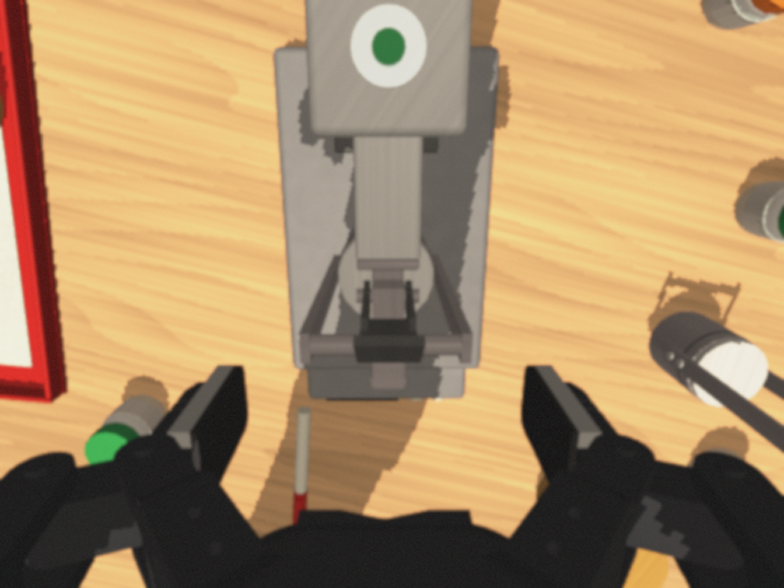

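The view shows the bar at (301..470, 347), its mid column 385 matching the fingers' mid column 385. I check x and descend.

Run:
```python
from h import *
import pickle
c=pickle.load(open("w2.pkl","rb"));w=lambda x,y:(x/1.4,y/1.4)
a=onz(c,w(301,347),209);b=onz(c,w(470,347),209);print(a,b,(a+b)/2,np.linalg.norm(a-b))
c1=pickle.load(open("w1.pkl","rb"))
print(tri((c1,w(401.5,287)),(c,w(385.5,347))))
shift([*((a+b)/2)[:2],185])
```

```text
[617.46522222 -19.74397067 209.        ] [633.7397628  -81.49926155 209.        ] [625.60249251 -50.62161611 209.        ] 63.863734800650626
(array([628.70947236, -50.11079949, 215.95929918]), [0.3, 0.3])
t 3.05 eef [626.89 -49.68 231.6 ] yaw 14.75 tilt [-0.0001  0.0001] F [0.54 0.45 0.14] open 0.998
tool shift mm [-1.48  0.58 46.6 ]
```

Emit:
play_rows(
  rows=[
    [8.5,0,0,1.5,0,0,0],
    [8.5,0,0,3,0,0,0],
    [8.5,0,0,4,0,0,0],
    [8.5,0,0,4.5,0,0,0],
    [8.5,0,0,4.5,0,0,0],
  ],
)

```text
t: 3.55
eef_pos: [626.3, -49.1, 185.2]
tcp_rot: [0.992, 0.129, -0.001, -0.0]
contact_force: [-0.3, 0.1, -0.6]
opening: 0.998
grip_force: 0.0
```

Run:
```python
from h import *
shift([626.5,-51,185])
```

```text
t 3.55 eef [626.3  -49.13 185.16] yaw 14.8 tilt [-0.0018 -0.0006] F [-0.28  0.14 -0.63] open 0.998
tool shift mm [-0.29  1.86  0.16]
```

Emit:
play_rows(
  rows=[
    [8.5,0,0.15,0,0,0,0],
    [7.5,0,0.15,0,0,0,0],
    [6.8,0,0.15,0,0,0,0],
    [5,0,0.15,0,0,0,0],
    [5,0,0.15,0,0,0,0],
  ],
)

```text
t: 4.05
eef_pos: [628.0, -51.1, 187.2]
tcp_rot: [0.992, 0.129, 0.001, 0.0]
contact_force: [-1.2, -1.5, 5.0]
opening: 0.735
grip_force: 65.1
```

Emit:
play_rows(
  rows=[
    [5,0,0,0,0,0,0],
    [5,0,0,0,0,0,0],
    [5,0,0,0,0,0,0],
  ],
)

```text
t: 4.35
eef_pos: [628.0, -51.1, 187.2]
tcp_rot: [0.992, 0.129, 0.001, 0.0]
contact_force: [-0.7, -0.7, 6.0]
opening: 0.729
grip_force: 65.2
```

Run:
```python
from h import *
shift([626.5,-51,185]);s=telemetry.state();print(s["grip_force"],s["moment"])
```

```text
t 4.35 eef [627.95 -51.05 187.2 ] yaw 14.78 tilt [0.0014 0.001 ] F [-0.66 -0.71  5.95] open 0.729
tool shift mm [-1.4  -0.42  2.2 ]
65.19126920029521 [-0.28521848  0.0644912   0.04073724]
```

Emit:
play_rows(
  rows=[
    [5,0.3,0,-0.05,0,0,0],
    [5,0.6,0,-0.1,0,0,0],
    [5,0.9,0,-0.15,0,0,0],
    [5,1.2,0,-0.2,0,0,0],
    [5,1.2,0,-0.2,0,0,0],
  ],
)

```text
t: 4.85
eef_pos: [635.0, -49.1, 188.0]
tcp_rot: [0.992, 0.128, -0.005, 0.001]
contact_force: [-13.0, -4.6, 11.8]
opening: 0.732
grip_force: 65.9
```

Emit:
play_rows(
  rows=[
    [5,0,0,0,0,0,0],
    [5,0,0,0,0,0,0],
  ],
)

```text
t: 5.05
eef_pos: [635.1, -49.1, 188.0]
tcp_rot: [0.992, 0.128, -0.004, 0.001]
contact_force: [-13.4, -3.3, 10.7]
opening: 0.734
grip_force: 65.9
```

Run:
```python
from h import *
shift([627.95,-51.05,187.2]);s=telemetry.state();print(s["grip_force"],s["moment"])
```

```text
t 5.05 eef [635.07 -49.15 188.05] yaw 14.74 tilt [-0.0088  0.0002] F [-13.36  -3.28  10.69] open 0.734
tool shift mm [-7.36  0.03  0.91]
65.90654600411654 [-0.6310757   2.72654474 -0.01247395]
```

Emit:
play_rows(
  rows=[
    [5,0.1,0,-0.2,0,0,0],
    [5,0.3,0,-0.35,0,0,0],
    [5,0.5,0,-0.4,0,0,0],
    [5,0.5,0,-0.4,0,0,0],
    [5,0.5,0,-0.4,0,0,0],
  ],
)

```text
t: 5.55
eef_pos: [640.1, -47.2, 190.0]
tcp_rot: [0.992, 0.129, -0.004, 0.0]
contact_force: [-5.4, -1.1, -2.9]
opening: 0.731
grip_force: 66.3
```

Run:
```python
from h import *
shift([627.95,-51.05,187.2]);s=telemetry.state();print(s["grip_force"],s["moment"])
```

```text
t 5.55 eef [640.12 -47.18 189.96] yaw 14.77 tilt [-0.0085 -0.0011] F [-5.4  -1.07 -2.9 ] open 0.731
tool shift mm [-12.73   0.64   2.87]
66.28173692151904 [-0.37580125  1.26687975  0.00551243]
```

Emit:
play_rows(
  rows=[
    [5,0,0,-0.5,0,0,0],
    [5,0,0,-1.0,0,0,0],
    [5,0,0,-1.5,0,0,0],
    [5,0,0,-1.5,0,0,0],
  ],
)

```text
t: 5.95
eef_pos: [643.3, -46.3, 207.3]
tcp_rot: [0.992, 0.129, -0.0, -0.0]
contact_force: [-3.0, -1.1, -3.2]
opening: 0.732
grip_force: 66.3
```

Run:
```python
from h import *
shift([627.95,-51.05,187.2]);s=telemetry.state();print(s["grip_force"],s["moment"])
```

```text
t 5.95 eef [643.33 -46.26 207.33] yaw 14.8 tilt [-0.0008 -0.0002] F [-2.96 -1.07 -3.22] open 0.732
tool shift mm [-16.07   0.7   20.15]
66.30823792889714 [-0.18801948  0.68897835 -0.00491868]
```

Emit:
play_rows(
  rows=[
    [5,0,0,-0.6,0,0,0],
    [5,0,0,-1.3,0,0,0],
    [5,0,0,-1.4,0,0,0],
    [5,-0.5,0,-1.5,0,0,0],
    [5,-1.2,0,-1.5,0,0,0],
  ],
)

```text
t: 6.45
eef_pos: [632.8, -49.1, 223.1]
tcp_rot: [0.992, 0.129, 0.001, 0.0]
contact_force: [0.4, -0.4, -3.1]
opening: 0.736
grip_force: 66.5
```

Emit:
play_rows(
  rows=[
    [5,-1,0,0,0,0,0],
    [5,-2.5,0,0,0,0,0],
    [5,-5,0,0,0,0,0],
    [5,-8,0,0,0,0,0],
    [5,-8,0,0,0,0,0],
  ],
)

```text
t: 6.95
eef_pos: [549.9, -71.7, 221.4]
tcp_rot: [0.992, 0.128, -0.003, 0.0]
contact_force: [1.1, -0.9, -3.8]
opening: 0.734
grip_force: 66.4
```

Run:
```python
from h import *
import pickle
s=telemetry.state();print(s["grip_force"],s["moment"])
c=cam("side");t=cam("top");pickle.dump((c,t),open("c2.pkl","wb"))
shift([484,316,300])
cv2.imwrite("pics/s2.png",np.hstack([cv2.resize(c["img"][150:400,90:340,::-1],(400,400)),cv2.resize(t["img"][120:290,100:320,::-1],(400,309)) if 0 else cv2.resize(t["img"][120:320,110:310,::-1],(400,400))]))
```

```text
66.3743987493217 [ 0.10341492 -0.37540049 -0.02689524]
t 7.05 eef [554.02 -70.2  222.33] yaw 14.76 tilt [0.0002 0.0003] F [ 0.25  0.47 -3.44] open 0.731
tool shift mm [  30.66 -391.27  -77.79]
```

View pics/s2.png

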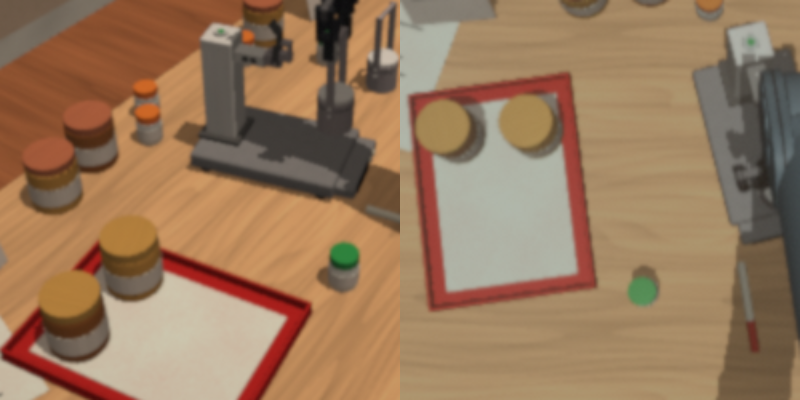

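Emit:
play_rows(
  rows=[
    [5,0.3,-2,-1,0,0,0],
    [5,0.7,-6,-2,0,0,0],
    [5,1,-10,-2,0,0,0],
    [5,1.3,-14,-2,0,0,0],
    [5,1.6,-18,-2,0,0,0],
  ],
)

```text
t: 7.55
eef_pos: [524.5, 110.6, 242.5]
tcp_rot: [0.992, 0.129, 0.001, -0.0]
contact_force: [0.9, -0.2, -2.9]
opening: 0.736
grip_force: 67.0
```

Emit:
play_rows(
  rows=[
    [5,0.3,-4,0,0,0,0],
    [5,0.7,-8,0,0,0,0],
    [5,1,-12,0,0,0,0],
    [5,1.3,-16,0,0,0,0],
    [5,1.5,-19,0,0,0,0],
  ],
)

```text
t: 8.05
eef_pos: [489.4, 299.8, 242.5]
tcp_rot: [0.991, 0.13, 0.0, -0.001]
contact_force: [-0.4, 0.2, -2.7]
opening: 0.733
grip_force: 67.0
```

Emit:
play_rows(
  rows=[
    [5,0,-1,0,0,0,0],
    [5,0,-2.1,0,0,0,0],
    [5,0,-2.1,0,0,0,0],
    [5,0,-2.1,0,0,0,0],
  ],
)

```text
t: 8.45
eef_pos: [485.5, 315.0, 242.1]
tcp_rot: [0.992, 0.128, 0.0, 0.0]
contact_force: [0.5, 0.0, -3.4]
opening: 0.728
grip_force: 67.2
```

Run:
```python
from h import *
import pickle
shift([484,316,136]);s=telemetry.state();print(s["q"].round(2),s["moment"])
c=cam("side");t=cam("top");pickle.dump((c,t),open("c3.pkl","wb"))
cv2.imwrite("pics/s3.png",np.hstack([cv2.resize(c["img"][220:420,90:290,::-1],(400,400)),cv2.resize(t["img"][140:290,100:250,::-1],(400,400))]))
```

```text
t 8.45 eef [485.5  315.03 242.1 ] yaw 14.72 tilt [-0.0001  0.0009] F [ 0.49  0.02 -3.43] open 0.728
tool shift mm [ -1.2   -1.42 106.1 ]
[-0.3   0.45 -0.48  1.7   0.23  1.05 -2.16] [-0.10257949 -0.03898003  0.0146163 ]
```

View pics/s3.png

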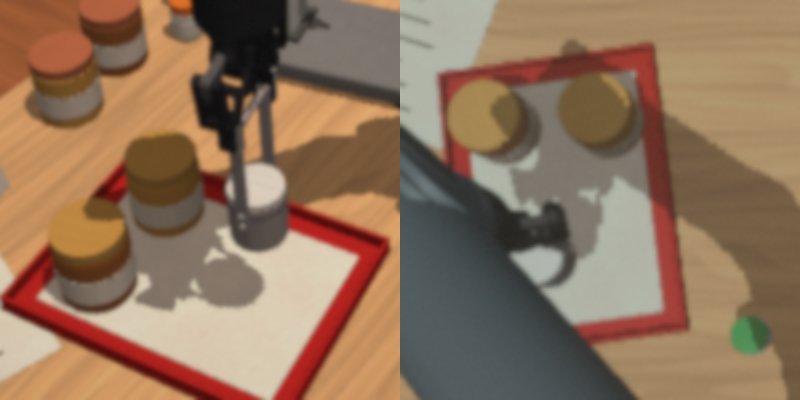

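The can is held upright over the free half of the red tray (can at (258,205) in the left view). Descending slowly.

Emit:
play_rows(
  rows=[
    [5,0,0,2,0,0,0],
    [5,0,0,4,0,0,0],
    [5,0,0,6,0,0,0],
    [5,0,0,7.5,0,0,0],
    [5,0,0,8.5,0,0,0],
  ],
)

```text
t: 9.05
eef_pos: [485.0, 315.1, 156.1]
tcp_rot: [0.992, 0.128, -0.0, 0.0]
contact_force: [-0.3, 0.2, -3.2]
opening: 0.733
grip_force: 67.2
```

Emit:
play_rows(
  rows=[
    [5,0,0,0.5,0,0,0],
    [5,0,0,0.9,0,0,0],
    [5,0,0,1.2,0,0,0],
    [5,0,0,1.5,0,0,0],
    [5,0,0,1.5,0,0,0],
  ],
)

```text
t: 9.55
eef_pos: [484.9, 316.1, 142.2]
tcp_rot: [0.992, 0.129, -0.0, 0.0]
contact_force: [-0.7, 0.4, -3.5]
opening: 0.733
grip_force: 67.2
```

Emit:
play_rows(
  rows=[
    [5,0,0,0.2,0,0,0],
    [5,0,0,0.4,0,0,0],
    [5,0,0,0.5,0,0,0],
    [5,0,0,0.5,0,0,0],
  ],
)

```text
t: 9.95
eef_pos: [484.8, 316.1, 137.1]
tcp_rot: [0.992, 0.129, -0.0, 0.0]
contact_force: [-0.2, 0.2, -3.0]
opening: 0.733
grip_force: 67.2
```

Run:
```python
from h import *
shift([484,316,136])
```

```text
t 9.95 eef [484.81 316.11 137.12] yaw 14.8 tilt [-0.0003  0.0001] F [-0.22  0.22 -3.02] open 0.733
tool shift mm [-0.81 -0.1   1.12]
```

Emit:
play_rows(
  rows=[
    [5,0,0,0.1,0,0,0],
    [5,0,0,0.15,0,0,0],
    [5,0,0,0.2,0,0,0],
    [5,0,0,0.2,0,0,0],
    [5,0,0,0.2,0,0,0],
  ],
)

```text
t: 10.45
eef_pos: [485.0, 316.2, 135.4]
tcp_rot: [0.992, 0.129, 0.0, -0.0]
contact_force: [-1.4, -0.0, -2.2]
opening: 0.732
grip_force: 67.3
```

Emit:
play_rows(
  rows=[
    [5,0,0,0.05,0,0,0],
    [5,0,0,0.1,0,0,0],
    [5,0,0,0.15,0,0,0],
    [5,0,0,0.15,0,0,0],
  ],
)

```text
t: 10.85
eef_pos: [485.7, 316.5, 135.4]
tcp_rot: [0.992, 0.129, 0.001, -0.0]
contact_force: [-2.4, -2.2, 10.4]
opening: 0.731
grip_force: 68.9
```

Emit:
play_rows(
  rows=[
    [5,0,0,-0.1,0,0,0],
    [6.3,0,0,-0.1,0,0,0],
    [7,0,0,-0.1,0,0,0],
    [8,0,0,-0.1,0,0,0],
    [8.5,0,0,-0.1,0,0,0],
  ],
)

```text
t: 11.35
eef_pos: [484.9, 316.3, 134.6]
tcp_rot: [0.992, 0.129, -0.0, -0.0]
contact_force: [-0.1, 0.2, 0.0]
opening: 0.996
grip_force: 0.0
```

Emit:
play_rows(
  rows=[
    [8.5,0,0,0,0,0,0],
    [8.5,0,0,0,0,0,0],
    [8.5,0,0,0,0,0,0],
  ],
)

```text
t: 11.65
eef_pos: [484.9, 316.2, 134.7]
tcp_rot: [0.992, 0.129, 0.0, -0.0]
contact_force: [-0.1, 0.8, -0.2]
opening: 0.997
grip_force: 0.0
```

Run:
```python
from h import *
shift([601.4,-315.5,240])
```

```text
t 11.65 eef [484.92 316.21 134.75] yaw 14.8 tilt [ 0.     -0.0001] F [-0.11  0.77 -0.21] open 0.997
tool shift mm [ -48.72  640.5  -105.29]
```

Emit:
play_rows(
  rows=[
    [8.5,0,0,-2,0,0,0],
    [8.5,0,0,-5,0,0,0],
    [8.5,0,0,-9,0,0,0],
    [8.5,0,0,-13,0,0,0],
    [8.5,0,0,-17,0,0,0],
  ],
)

```text
t: 12.15
eef_pos: [484.6, 316.1, 306.4]
tcp_rot: [0.992, 0.129, -0.0, -0.0]
contact_force: [1.3, -0.9, -0.5]
opening: 0.99
grip_force: 0.0
```

Emit:
play_rows(
  rows=[
    [8.5,-0.2,3.2,0,0,0,0],
    [8.5,-0.5,6.4,0,0,0,0],
    [8.5,-0.7,9.6,0,0,0,0],
    [8.5,-1,12.8,0,0,0,0],
    [8.5,-1.2,16,0,0,0,0],
  ],
)

```text
t: 12.65
eef_pos: [514.1, 157.1, 304.8]
tcp_rot: [0.992, 0.129, 0.0, 0.0]
contact_force: [0.7, 0.3, -0.6]
opening: 0.995
grip_force: 0.0
```

Emit:
play_rows(
  rows=[
    [8.5,-0.2,3.2,0,0,0,0],
    [8.5,-0.5,6.4,0,0,0,0],
    [8.5,-0.7,9.6,0,0,0,0],
    [8.5,-1,12.8,0,0,0,0],
    [8.5,-1.2,16,0,0,0,0],
  ],
)

```text
t: 13.15
eef_pos: [543.4, -0.6, 304.9]
tcp_rot: [0.992, 0.129, 0.0, 0.0]
contact_force: [0.2, 0.3, 0.6]
opening: 0.997
grip_force: 0.0
```

Emit:
play_rows(
  rows=[
    [8.5,-0.2,3.2,0,0,0,0],
    [8.5,-0.5,6.4,0,0,0,0],
    [8.5,-0.7,9.6,0,0,0,0],
    [8.5,-1,12.8,0,0,0,0],
    [8.5,-1.2,16,0,0,0,0],
  ],
)

```text
t: 13.65
eef_pos: [572.7, -158.4, 304.8]
tcp_rot: [0.992, 0.129, -0.0, 0.0]
contact_force: [0.8, -0.4, 0.3]
opening: 0.994
grip_force: 0.0
```

Emit:
play_rows(
  rows=[
    [8.5,-0.3,4,0,0,0,1.5],
    [8.5,-0.6,8,0,0,0,3],
    [8.5,-1,12,0,0,0,5],
    [8.5,-1.2,15,0,0,0,6.8],
    [8.5,-1.2,16,0,0,0,6.8],
  ],
)

```text
t: 14.15
eef_pos: [601.0, -319.3, 304.1]
tcp_rot: [0.998, 0.067, -0.001, 0.001]
contact_force: [-0.5, 0.2, 0.1]
opening: 0.996
grip_force: 0.0
```

Emit:
play_rows(
  rows=[
    [8.5,0,0,1.5,0,0,0],
    [8.5,0,0,3.5,0,0,0],
    [8.5,0,0,4,0,0,0],
    [8.5,0,0,4,0,0,0],
    [8.5,0,0,4,0,0,0],
  ],
)

```text
t: 14.65
eef_pos: [602.4, -313.9, 265.4]
tcp_rot: [0.998, 0.07, 0.0, -0.0]
contact_force: [0.9, -0.1, 0.5]
opening: 0.996
grip_force: 0.0
```

Run:
```python
from h import *
import pickle
shift([601.4,-315.5,129])
c=cam("wrist");pickle.dump(c,open("w3.pkl","wb"));save(c,"w3.png",k=1.4)
sd=cam("side");pickle.dump(sd,open("s4.pkl","wb"))
```

```text
t 14.65 eef [ 602.39 -313.86  265.37] yaw 8.08 tilt [ 0.0007 -0.    ] F [ 0.87 -0.11  0.54] open 0.996
tool shift mm [ -1.31   1.49 136.37]
```

View pics/w3.png

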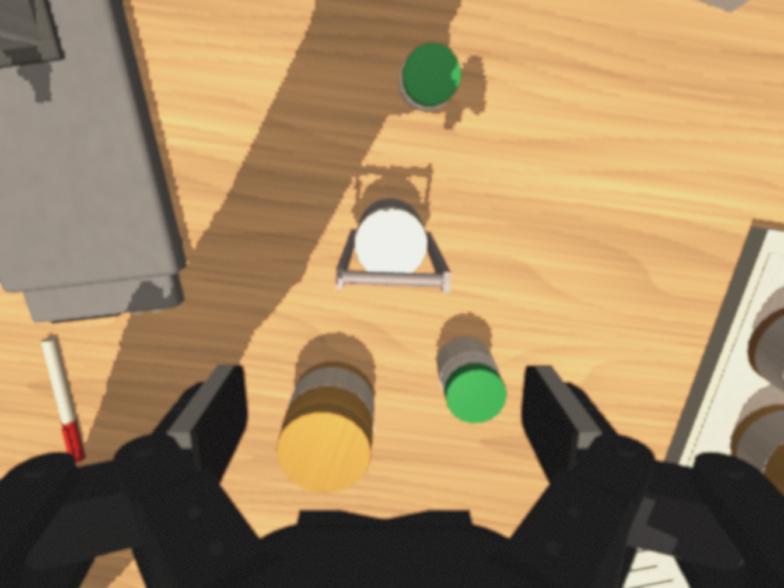

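The wrist view shows the waiting bar's ends at (337,281) and (450,283), with the can lid at (391,243). Jar 3 and the green pots are clear of the fingers.

Run:
```python
from h import *
import pickle
c=pickle.load(open("w3.pkl","rb"));cs=pickle.load(open("c0.pkl","rb"));w=lambda x,y:(x/1.4,y/1.4)
L=onz(c,w(337,280),152);Q=onz(c,w(450.5,282),152);d=L-Q
print((L+Q)/2,np.linalg.norm(d),"yaw",np.degrees(np.arctan2(-d[0],d[1])))
print(tri((c,w(393.5,281)),(cs["top"],(393.3,194.5)),(cs["side"],(331,157.1))),"lid",onz(c,w(391,243),62))
m=(L+Q)/2;shift([m[0],m[1],130])
```

```text
[ 601.12160052 -319.58405056  152.        ] 64.22182418220122 yaw 7.033193245528968
(array([ 602.18907405, -317.3409547 ,  154.40560879]), [2.0, 2.0, 0.5]) lid [ 603.72237968 -318.87929453   62.        ]
t 14.75 eef [ 602.57 -314.55  265.89] yaw 8.03 tilt [0.0015 0.0008] F [-0.15 -0.2  -0.3 ] open 0.998
tool shift mm [ -2.34   4.68 135.89]
```

Emit:
play_rows(
  rows=[
    [8.5,-0.15,0.45,3,0,0,0.9],
    [8.5,-0.15,0.45,6,0,0,0.9],
    [8.5,-0.15,0.45,8,0,0,0.9],
    [8.5,-0.15,0.45,9,0,0,0.9],
    [8.5,-0.15,0.45,9,0,0,0.9],
  ],
)

```text
t: 15.25
eef_pos: [600.7, -319.2, 174.0]
tcp_rot: [0.998, 0.062, -0.001, -0.0]
contact_force: [-0.1, 0.1, -0.7]
opening: 0.999
grip_force: 0.0
```

Run:
```python
from h import *
import pickle
c=cam("wrist");pickle.dump(c,open("w4.pkl","wb"))
hsv=cv2.cvtColor(c["img"],cv2.COLOR_RGB2HSV)
# low-saturation grey bar in central area
m=((hsv[...,1]<60)&(hsv[...,2]>60)).astype(np.uint8);m[:150]=0;m[:,:180]=0;m[:,370:]=0;m[258:]=0
n,l,st,ce=cv2.connectedComponentsWithStats(m)
for k in range(1,n):
    if st[k,4]>80: print(st[k],ce[k].round(1))
k=1+np.argmax(st[1:,4])
for r in range(200,258,3):
    x=np.where(m[r])[0]; print(r,(x.min(),x.max(),len(x)) if len(x) else None,end=" ")
shift([601.5,-319,128.5])
```

```text
[ 214  151  122  106 6620] [274.4 206.2]
200 (np.int64(230), np.int64(317), 84) 203 (np.int64(229), np.int64(319), 83) 206 (np.int64(227), np.int64(320), 80) 209 (np.int64(226), np.int64(322), 79) 212 (np.int64(224), np.int64(323), 79) 215 (np.int64(223), np.int64(324), 72) 218 (np.int64(222), np.int64(326), 66) 221 (np.int64(220), np.int64(327), 61) 224 (np.int64(219), np.int64(328), 52) 227 (np.int64(217), np.int64(330), 34) 230 (np.int64(216), np.int64(331), 23) 233 (np.int64(215), np.int64(332), 23) 236 (np.int64(214), np.int64(334), 42) 239 (np.int64(214), np.int64(335), 122) 242 (np.int64(214), np.int64(335), 122) 245 (np.int64(214), np.int64(334), 121) 248 (np.int64(214), np.int64(334), 100) 251 (np.int64(214), np.int64(334), 14) 254 (np.int64(328), np.int64(334), 7) 257 None t 15.3 eef [ 601.44 -319.56  175.36] yaw 7.11 tilt [0.0005 0.0003] F [-0.5   0.37  1.45] open 0.993
tool shift mm [ 0.1  -0.56 46.86]
```

Run:
```python
from h import *
import pickle
c=pickle.load(open("w4.pkl","rb"))
L=onz(c,(214,243),152);Q=onz(c,(334.5,243.8),152);m=(L+Q)/2;print(m,np.linalg.norm(L-Q))
d=L-Q;print("yaw",np.degrees(np.arctan2(-d[0],d[1])))
shift([m[0],m[1],128.5])
```

```text
[ 602.33992507 -318.89056333  152.        ] 63.787073550521285
yaw 6.734928870272501
t 15.3 eef [ 601.44 -319.56  175.36] yaw 7.11 tilt [0.0005 0.0003] F [-0.5   0.37  1.45] open 0.993
tool shift mm [ 0.95 -0.56 46.86]
```

Emit:
play_rows(
  rows=[
    [8.5,0.1,-0.05,1.5,0,0,0.2],
    [8.5,0.1,-0.05,3,0,0,0.2],
    [8.5,0.1,-0.05,4.2,0,0,0.2],
    [8.5,0.1,-0.05,4.7,0,0,0.2],
    [8.5,0.1,-0.05,4.7,0,0,0.2],
  ],
)

```text
t: 15.8
eef_pos: [601.3, -318.6, 126.4]
tcp_rot: [0.998, 0.06, -0.001, -0.001]
contact_force: [-0.6, -0.0, -0.3]
opening: 0.997
grip_force: 0.0
```

Emit:
play_rows(
  rows=[
    [8.5,0,0,0,0,0,0],
    [7.5,0,0,0,0,0,0],
    [6.8,0,0,0,0,0,0],
    [5,0,0,0,0,0,0],
    [5,0,0,0,0,0,0],
  ],
)

```text
t: 16.3
eef_pos: [603.1, -319.0, 128.8]
tcp_rot: [0.998, 0.06, 0.001, 0.0]
contact_force: [0.2, 0.8, 4.8]
opening: 0.734
grip_force: 66.7
```

Emit:
play_rows(
  rows=[
    [5,0,0,0,0,0,0],
    [5,0,0,0,0,0,0],
    [5,0,0,0,0,0,0],
  ],
)

```text
t: 16.6
eef_pos: [603.1, -319.0, 128.8]
tcp_rot: [0.998, 0.06, 0.001, 0.0]
contact_force: [1.5, 0.6, 5.9]
opening: 0.736
grip_force: 66.8
```

Run:
```python
from h import *
shift([602.3,-319,130]);s=telemetry.state();print(s["grip_force"],s["moment"])
```

```text
t 16.6 eef [ 603.07 -319.02  128.81] yaw 6.91 tilt [0.0021 0.001 ] F [1.45 0.6  5.94] open 0.736
tool shift mm [-0.76 -0.11 -1.19]
66.79110931232572 [ 0.12242822 -0.22175776  0.01738709]
```

Emit:
play_rows(
  rows=[
    [5,0,0,-1,0,0,0],
    [5,0,0,-3,0,0,0],
    [5,0,0,-6,0,0,0],
    [5,0,0,-8.6,0,0,0],
    [5,-0.2,-2,-8.6,0,0,0],
  ],
)

```text
t: 17.1
eef_pos: [598.6, -303.7, 217.7]
tcp_rot: [0.998, 0.058, 0.002, 0.003]
contact_force: [0.4, -0.3, -3.9]
opening: 0.735
grip_force: 66.6
```

Emit:
play_rows(
  rows=[
    [5,-0.2,-3,0,0,0,0],
    [5,-0.5,-6,0,0,0,0],
    [5,-0.7,-9,0,0,0,0],
    [5,-0.9,-12,0,0,0,0],
    [5,-1.1,-15,0,0,0,0],
  ],
)

```text
t: 17.6
eef_pos: [567.2, -150.6, 213.3]
tcp_rot: [0.998, 0.06, -0.001, -0.0]
contact_force: [1.2, -0.2, -3.0]
opening: 0.732
grip_force: 66.6
```

Emit:
play_rows(
  rows=[
    [5,-0.2,-3,0,0,0,-2],
    [5,-0.3,-5,0,0,0,-4.5],
    [5,-0.5,-7,0,0,0,-7.8],
    [5,-0.5,-8.3,0,0,0,-7.8],
    [5,-0.5,-8.3,0,0,0,-7.8],
  ],
)

```text
t: 18.1
eef_pos: [553.7, -68.0, 213.8]
tcp_rot: [0.992, 0.129, -0.0, -0.0]
contact_force: [-0.2, -0.0, -2.4]
opening: 0.733
grip_force: 66.7
```

Emit:
play_rows(
  rows=[
    [5,0,0,0,0,0,0],
    [5,0,0,0,0,0,0],
    [5,0,0,0,0,0,0],
  ],
)

```text
t: 18.4
eef_pos: [553.8, -71.3, 213.7]
tcp_rot: [0.992, 0.127, -0.0, 0.0]
contact_force: [0.4, 0.6, -3.2]
opening: 0.734
grip_force: 66.7
```

Run:
```python
from h import *
import pickle
shift([627.5,-51.2,215]);s=telemetry.state();print(s["grip_force"],s["moment"])
c=cam("wrist");pickle.dump(c,open("w5.pkl","wb"))
im=c["img"];cv2.imwrite("pics/w5.png",cv2.resize(im[60:300,150:400,::-1],None,fx=2.4,fy=2.4,interpolation=cv2.INTER_CUBIC))
```

```text
t 18.4 eef [553.84 -71.25 213.68] yaw 14.58 tilt [-0.0003  0.0005] F [ 0.38  0.6  -3.22] open 0.734
tool shift mm [76.33 -0.86 -1.34]
66.73279993236065 [ 0.04393104  0.00689196 -0.01823423]
```

View pics/w5.png

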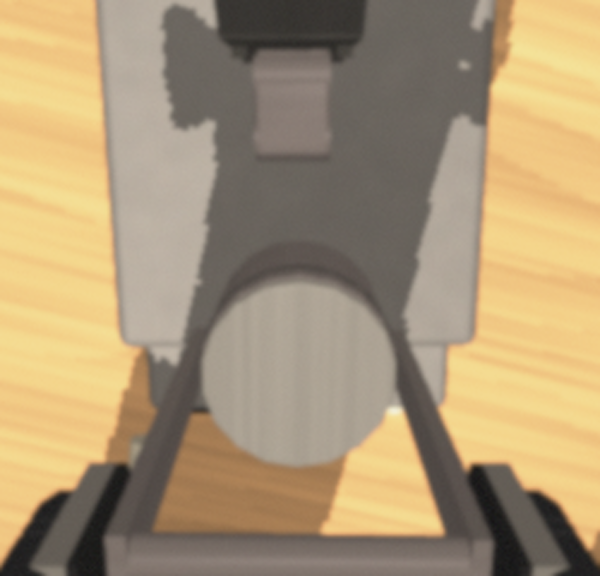

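The picture shows the gripped bar (106..490, 553 in the crop) square to the hook lip at (292,120), with the keeper shut at the top. I'm going in at 28 mm above the seat.

Emit:
play_rows(
  rows=[
    [5,2,-0.05,0.2,0,0,-0.1],
    [5,4,-0.08,0.39,0,0,-0.1],
    [5,5.5,-0.08,0.39,0,0,-0.1],
    [5,6.5,-0.08,0.39,0,0,-0.1],
    [5,6.8,-0.08,0.39,0,0,-0.1],
  ],
)

```text
t: 18.95
eef_pos: [620.1, -51.8, 209.7]
tcp_rot: [0.992, 0.129, 0.0, -0.0]
contact_force: [0.4, 0.1, -3.1]
opening: 0.731
grip_force: 66.7
```

Emit:
play_rows(
  rows=[
    [5,0.2,0,0,0,0,0],
    [5,0.5,0,0,0,0,0],
    [5,0.8,0,0,0,0,0],
    [5,0.8,0,0,0,0,0],
  ],
)

```text
t: 19.35
eef_pos: [627.3, -49.8, 210.0]
tcp_rot: [0.992, 0.129, 0.0, -0.0]
contact_force: [-0.8, 0.3, -3.0]
opening: 0.735
grip_force: 66.7
```

Run:
```python
from h import *
shift([627.5,-51.2,209.8]);s=telemetry.state();print(s["grip_force"],s["moment"])
```

```text
t 19.35 eef [627.25 -49.79 210.01] yaw 14.79 tilt [0.0003 0.    ] F [-0.76  0.26 -3.02] open 0.735
tool shift mm [-0.12  1.42  0.21]
66.73059102147818 [ 0.01656762  0.0144187  -0.05506722]
```

Now I press back 13 mm against the face, easing y by 1 mm.

Emit:
play_rows(
  rows=[
    [5,0.3,0.1,0,0,0,0],
    [5,0.6,0.1,0,0,0,0],
    [5,0.9,0.1,0,0,0,0],
    [5,1.2,0.1,0,0,0,0],
    [5,1.5,0.1,0,0,0,0],
  ],
)

```text
t: 19.85
eef_pos: [641.5, -47.2, 209.4]
tcp_rot: [0.992, 0.129, -0.001, 0.0]
contact_force: [-2.9, -0.9, -3.5]
opening: 0.734
grip_force: 66.8
```

Emit:
play_rows(
  rows=[
    [5,0,0,0,0,0,0],
    [5,0,0,0,0,0,0],
  ],
)

```text
t: 20.05
eef_pos: [641.5, -47.0, 209.6]
tcp_rot: [0.992, 0.129, -0.0, -0.0]
contact_force: [-2.6, -1.1, -3.5]
opening: 0.733
grip_force: 66.7
```

Run:
```python
from h import *
shift([627.5,-51.2,209.8]);s=telemetry.state();print(s["grip_force"],s["moment"])
```

```text
t 20.05 eef [641.53 -47.05 209.56] yaw 14.8 tilt [-0.0009 -0.0001] F [-2.59 -1.09 -3.49] open 0.733
tool shift mm [-14.62   0.43  -0.23]
66.7447529733181 [-0.22294638  0.57137475  0.00573624]
```

Emit:
play_rows(
  rows=[
    [5,0,0,0.5,0,0,0],
    [5,0.05,0,1.0,0,0,0],
    [5,0.1,0,1.4,0,0,0],
    [5,0.1,0,1.4,0,0,0],
  ],
)

```text
t: 20.45
eef_pos: [642.1, -46.8, 195.1]
tcp_rot: [0.992, 0.129, -0.001, -0.0]
contact_force: [-4.0, -1.2, -2.1]
opening: 0.734
grip_force: 67.1
```

Run:
```python
from h import *
shift([627.5,-51.2,188.5]);s=telemetry.state();print(s["grip_force"],s["moment"])
```

```text
t 20.45 eef [642.09 -46.83 195.05] yaw 14.8 tilt [-0.0018 -0.0003] F [-3.97 -1.24 -2.06] open 0.734
tool shift mm [-15.21   0.5    6.58]
67.0901919901371 [-0.25853285  0.95860962 -0.00393465]
```

Emit:
play_rows(
  rows=[
    [5,0,0,0.2,0,0,0],
    [5,0,0,0.4,0,0,0],
    [5,0,0,0.6,0,0,0],
    [5,0,0,0.6,0,0,0],
  ],
)

```text
t: 20.85
eef_pos: [642.7, -46.8, 189.9]
tcp_rot: [0.992, 0.129, -0.0, 0.0]
contact_force: [-5.7, -1.3, 2.9]
opening: 0.737
grip_force: 67.4
```

Run:
```python
from h import *
shift([627.5,-51.2,188.5]);s=telemetry.state();print(s["grip_force"],s["moment"])
```

```text
t 20.85 eef [642.69 -46.82 189.91] yaw 14.79 tilt [-0.0002  0.0001] F [-5.67 -1.29  2.88] open 0.737
tool shift mm [-15.81   0.36   1.41]
67.37456599250436 [-0.21702756  1.0091796  -0.00165378]
```

Emit:
play_rows(
  rows=[
    [5,-0.3,0,0.03,0,0,0],
    [5,-0.6,0,0.07,0,0,0],
    [5,-0.9,0,0.1,0,0,0],
    [5,-0.9,0,0.1,0,0,0],
  ],
)

```text
t: 21.25
eef_pos: [633.1, -49.3, 188.3]
tcp_rot: [0.992, 0.129, -0.001, 0.0]
contact_force: [-4.7, -0.6, -0.5]
opening: 0.734
grip_force: 67.2
```

Run:
```python
from h import *
shift([627.5,-51.2,187]);s=telemetry.state();print(s["grip_force"],s["moment"])
```

```text
t 21.25 eef [633.1  -49.33 188.33] yaw 14.78 tilt [-0.0014 -0.0002] F [-4.72 -0.57 -0.51] open 0.734
tool shift mm [-5.89  0.38  1.34]
67.15234570205212 [-0.24798928  0.89567446  0.02732705]
```

Emit:
play_rows(
  rows=[
    [5,-0.2,0,0.03,0,0,0],
    [5,-0.4,0,0.06,0,0,0],
    [5,-0.55,0,0.1,0,0,0],
    [5,-0.55,0,0.1,0,0,0],
  ],
)

```text
t: 21.65
eef_pos: [629.0, -50.2, 187.7]
tcp_rot: [0.992, 0.129, 0.0, -0.0]
contact_force: [-1.2, -0.1, -3.3]
opening: 0.733
grip_force: 66.8
```

Run:
```python
from h import *
shift([627.5,-51.2,187]);s=telemetry.state();print(s["grip_force"],s["moment"])
```

```text
t 21.65 eef [628.97 -50.2  187.7 ] yaw 14.81 tilt [ 0.0007 -0.0001] F [-1.24 -0.13 -3.33] open 0.733
tool shift mm [-1.67  0.59  0.7 ]
66.79538575932384 [-0.20246471  0.33240361  0.00655468]
```

Emit:
play_rows(
  rows=[
    [5,-0.1,0,0.1,0,0,0],
    [5,-0.15,0,0.15,0,0,0],
    [5,-0.15,0,0.2,0,0,0],
    [5,-0.15,0,0.2,0,0,0],
  ],
)

```text
t: 22.05
eef_pos: [627.7, -50.5, 186.1]
tcp_rot: [0.992, 0.129, 0.0, -0.0]
contact_force: [-0.6, -0.4, -2.3]
opening: 0.737
grip_force: 66.9
```

Run:
```python
from h import *
shift([627.5,-51.2,187]);s=telemetry.state();print(s["grip_force"],s["moment"])
```

```text
t 22.05 eef [627.73 -50.52 186.05] yaw 14.81 tilt [ 0.0009 -0.    ] F [-0.58 -0.4  -2.27] open 0.737
tool shift mm [-0.39  0.6  -0.95]
66.85192488133907 [ 0.04206874 -0.02389678  0.00949102]
```

Emit:
play_rows(
  rows=[
    [5,0,0,0.08,0,0,0],
    [5,0,0,0.08,0,0,0],
    [6.4,0,0,0.08,0,0,0],
    [7,0,0,0.08,0,0,0],
    [8,0,0,0.08,0,0,0],
  ],
)

```text
t: 22.55
eef_pos: [627.5, -50.9, 185.1]
tcp_rot: [0.992, 0.129, 0.0, 0.0]
contact_force: [0.2, -0.1, 0.9]
opening: 0.938
grip_force: 0.0
```

Emit:
play_rows(
  rows=[
    [8.5,0,0,0,0,0,0],
    [8.5,0,0,0,0,0,0],
    [8.5,0,0,0,0,0,0],
  ],
)

```text
t: 22.85
eef_pos: [627.3, -50.8, 185.0]
tcp_rot: [0.992, 0.129, -0.0, 0.0]
contact_force: [-1.1, 0.3, 1.0]
opening: 0.992
grip_force: 0.0
```

Run:
```python
from h import *
shift([627.5,-51.2,187]);s=telemetry.state();print(s["grip_force"],s["moment"])
```

```text
t 22.85 eef [627.33 -50.83 185.04] yaw 14.79 tilt [-0.  0.] F [-1.13  0.32  0.98] open 0.992
tool shift mm [ 0.07  0.4  -1.96]
0.0 [0.01994339 0.0105264  0.00158822]
```

Released with no force on the tool. Now I rise straight up, then draw back.

Emit:
play_rows(
  rows=[
    [8.5,0,0,-1,0,0,0],
    [8.5,0,0,-3,0,0,0],
    [8.5,0,0,-6,0,0,0],
    [8.5,0,0,-9,0,0,0],
    [8.5,0,0,-12,0,0,0],
  ],
)

```text
t: 23.35
eef_pos: [627.3, -50.7, 307.1]
tcp_rot: [0.992, 0.129, 0.0, 0.0]
contact_force: [0.9, -0.2, 0.2]
opening: 0.996
grip_force: 0.0
```

Emit:
play_rows(
  rows=[
    [8.5,-1,0,-1,0,0,0],
    [8.5,-3,0,-1.5,0,0,0],
    [8.5,-3,0,-1.5,0,0,0],
    [8.5,-3,0,-1.5,0,0,0],
    [8.5,-3,0,-1.5,0,0,0],
  ],
)

```text
t: 23.85
eef_pos: [598.3, -58.2, 319.5]
tcp_rot: [0.992, 0.129, -0.0, -0.0]
contact_force: [1.7, 0.9, -0.4]
opening: 0.994
grip_force: 0.0
```

Emit:
play_rows(
  rows=[
    [8.5,0,0,0,0,0,0],
    [8.5,0,0,0,0,0,0],
    [8.5,0,0,0,0,0,0],
    [8.5,0,0,0,0,0,0],
    [8.5,0,0,0,0,0,0],
  ],
)

```text
t: 24.35
eef_pos: [598.4, -58.4, 320.0]
tcp_rot: [0.992, 0.129, -0.0, -0.0]
contact_force: [-0.7, 0.0, -0.2]
opening: 0.995
grip_force: 0.0
```

Run:
```python
from h import *
import pickle
shift([627.5,-51.2,187])
c0=pickle.load(open("c0.pkl","rb"))["side"];c=cam("side")
# hook/can region: compare with the start, when the first can hung there
a=c0["img"][170:250,205:290].astype(int);b=c["img"][170:250,205:290].astype(int)
d=np.abs(a-b).max(2);print("hook region diff: mean",d.mean().round(1),"n>40",(d>40).sum())
res=[]
for dy in range(-3,4):
    for dx in range(-3,4):
        e=np.abs(c["img"][175+dy:235+dy,245+dx:285+dx].astype(int)-c0["img"][175:235,245:285]).mean();res.append((round(e,1),dx,dy))
print(sorted(res)[:3])
# weighed can lid on tray: bright low-saturation disc; expected pixels
for X in [(484.6,316,5),(484.6,316,67)]: print(proj(c,X).round(1))
w=cam("wrist")
hsv=cv2.cvtColor(w["img"],cv2.COLOR_RGB2HSV)
print("bar now, wrist proj",proj(w,[626.5,-51,209]).round(0))
pickle.dump((c,w),open("end.pkl","wb"))
u,v=proj(c,(484.6,316,67)).astype(int)
g=cv2.cvtColor(c["img"],cv2.COLOR_RGB2GRAY)
n=np.abs(c["img"].astype(int)-c0["img"]).max(2)[v-60:v+50,u-50:u+50]
m=(n>40).astype(np.uint8);k,l,st,ce=cv2.connectedComponentsWithStats(m)
for i in range(1,k):
    if st[i,4]>50: print("tray change",st[i]+np.array([u-50,v-60,0,0,0]),ce[i]+[u-50,v-60])
```

```text
t 24.35 eef [598.37 -58.4  320.  ] yaw 14.8 tilt [-0.0001 -0.0001] F [-0.7   0.05 -0.17] open 0.995
tool shift mm [ 30.01   0.49 133.  ]
hook region diff: mean 14.7 n>40 967
[(np.float64(14.6), 0, 0), (np.float64(14.9), 0, -1), (np.float64(15.8), 0, -2)]
[222.1 371.7]
[220.3 351.7]
bar now, wrist proj [274. 162.]
tray change [212 306  18  36 278] [223.21942446 322.8057554 ]
tray change [ 194  327   42   55 1035] [215.54492754 362.74782609]
```

Run:
```python
from h import *
import pickle
c,w=pickle.load(open("end.pkl","rb"));w1=pickle.load(open("w1.pkl","rb"));c0=pickle.load(open("c0.pkl","rb"))["side"]
yv=np.array([-.2546,.967,0])
for s in(-32,32):print("tray strap top expected",proj(c,np.array([484.6,316,161])+s*yv).round(0))
# bar row profiles at y=+-20 mm along bar, wrist end vs w1 view (first can hung)
for nm,k in(("now",w),("start",w1)):
  for s in(-20,20):
    u,v=proj(k,np.array([626.5,-51,209])+s*yv)
    g=cv2.cvtColor(k["img"],cv2.COLOR_RGB2GRAY)[int(v)-14:int(v)+15,int(u)-2:int(u)+3].mean(1).astype(int)
    print(nm,(round(u),round(v)),g.tolist())
a=cv2.Canny(cv2.cvtColor(c0["img"],cv2.COLOR_RGB2GRAY)[150:245,235:295],40,120)>0
b=cv2.Canny(cv2.cvtColor(c["img"],cv2.COLOR_RGB2GRAY),40,120)>0
dt=cv2.distanceTransform((~b).astype(np.uint8),cv2.DIST_L2,3)
print(sorted((round(float(dt[150+y:245+y,235+x:295+x][a].mean()),2),x,y) for x in range(-4,5) for y in range(-4,5))[:4])
```

```text
tray strap top expected [224. 306.]
tray strap top expected [210. 331.]
now (301, 162) [113, 113, 112, 109, 106, 103, 100, 98, 98, 101, 105, 112, 117, 116, 109, 102, 94, 88, 87, 89, 91, 91, 91, 91, 91, 90, 90, 90, 90]
now (248, 162) [94, 95, 94, 94, 93, 92, 91, 93, 98, 104, 109, 115, 115, 110, 102, 96, 90, 89, 90, 91, 92, 91, 91, 91, 90, 91, 91, 90, 91]
start (312, 205) [85, 87, 88, 89, 90, 90, 91, 90, 89, 91, 95, 100, 106, 112, 116, 113, 107, 100, 93, 90, 90, 92, 93, 95, 102, 109, 116, 120, 123]
start (261, 205) [119, 114, 107, 101, 96, 92, 91, 91, 90, 88, 91, 97, 102, 108, 112, 113, 110, 104, 97, 91, 87, 89, 90, 91, 91, 91, 91, 91, 91]
[(0.84, 0, 0), (1.05, -1, 0), (1.12, 0, 1), (1.13, 0, -1)]
```

```bash
python3 -c "
from h import *
print(job_done())"
```

```text
the job is handed in; nothing more can be done
None
```

I set the weighed can upright on the tray and hung the waiting can on the hook, then handed the job in at about 24 s; it returned no verdict. The last camera check showed the hung bar within about 1–2 mm of the first can's place and the tray can upright, but I did not check the keeper's closing in an image after release.

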